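Put together a three-tier stacking jar on its display stand

TASK

Put the stacking jar together for display: set the widest tier in the middle of the round wooden stand, then seat the middle tier in its mouth, then the smallest tier in that one's mouth, and last the small lid that fits the smallest tier. Build it in that order from the bottom up, every piece upright and fully seated on the one below, and set each down gently without letting it drop. Leave the wide lid of another pot and the two shakers where they stand.

Things in the scene. Friction and masses are not known exactly. Their poses are not given: they have to be found in the camera images.
- base_c (a point): Widest tier, loose, ~320 g: white glazed open cup with thin blue bands, upright. Straight round body 64 mm in diameter, 58 mm high, plinth 68 mm across on its lowest 6 mm; wall 4 mm, mouth 56 mm wide. Point: on its axis, 29 mm above its underside; z up the axis.
- mid_c (a point): Middle tier, loose, ~220 g: white open cup, blue bands, 52 mm high: tapered foot 48 mm across (42 at its bottom), 7 mm tall; shoulder 62 mm across from 7 to 12 mm; straight body 54 mm in diameter above; wall 4, mouth 46 mm. Its foot enters the widest tier's mouth, 4 mm play all round; its shoulder then rests on that rim, centre 48 mm above that centre. Point: on its axis, 26 mm above its underside; z up.
- top_c (a point): Smallest tier, loose, ~150 g: white open cup, blue bands, 46 mm high: tapered foot 38 mm across (32 at its bottom), 7 mm tall; shoulder 52 mm across from 7 to 12 mm; straight body 44 mm in diameter above; wall 4, mouth 36 mm. Its foot enters the middle tier's mouth, 4 mm play all round; its shoulder then rests on that rim, centre 42 mm above that centre. Point: on its axis, 23 mm above its underside; z up.
- lid_c (a point): Small lid, loose, ~70 g: white, 42 mm high: tapered foot 28 mm across (22 at its bottom), 7 mm tall; flange 42 mm across from 7 to 11 mm; neck 16 mm; round knob 25 mm in diameter from 22 to 42 mm, to hold it by. Its foot enters the smallest tier's mouth, 4 mm play all round; its flange then rests on that rim, centre 37 mm above that centre. Point: on its axis, 21 mm above its underside; z up.
- stand_top (a point): Round wooden display stand, fixed: a plain brown disc 110 mm across and 14 mm thick lying on the table. The point is the centre of its upper face, 14 mm above the table; z up.
- spare_c (a point): Wide lid of another pot, loose, to be left alone: white glazed disc 72 mm across with a knob 25 mm in diameter, 43 mm high in all, standing upright. The point is on its axis 21.5 mm above its underside.
- shaker_l_c (a point): Small white table shaker, loose, to be left alone: closed rounded body 36 mm across and 57 mm high, standing to the robot's left. The point is on its axis 28 mm above its underside.
- shaker_r_c (a point): Its twin, the same size, standing to the robot's right, to be left alone. The point is on its axis 28 mm above its underside.

How it is judged:
By the outcome, as a careful person would: the job done as asked, in the order asked, and still so for the second after the job is handed in, with the robot touching nothing.
It also fails if it takes over 109 s, if anything falls off the work surface, if the arm or the gripper's body presses on something with over 40 N, if the wrist force passes 120 N, or if a joint passes its speed limit or range.

ROBOT

A 6-joint arm with a two-finger parallel gripper is mounted at the origin on the work surface. World frame = base frame: x ahead of the robot, y to its left, z up, the work surface at z = 0. Lengths are in mm, angles in degrees, forces in N, time in s.
With the tool pointing down it reaches from about 350 to 850 mm from the base axis. Payload 8.1 kg.
Tool frame: the origin (TCP) lies midway between the tips of the shut fingers; the grasp point (between the pads) lies 19 mm behind it (hold_point_z is the distance from the TCP to the grasp point, in mm); z points along the fingers, y is the direction in which the jaws open and shut (so a half turn about z gives the same grasp; the last joint's range is limited). The gripper opens to 85 mm and grips with 20 to 120 N. Pads are 22 mm wide; open, the fingers measure 114 mm over their backs; the gripper's body (76 mm by 85 mm) begins 54 mm behind the grasp point. The pads swing forward as they close: fully open they stand 13 mm farther back than shut.
Start: joints at [-69.866, 7.471, 85.268, -0, 87.261, -4.893], TCP at [253.845, -543.662, 231.292] pointing down, gripper open.
Joint ranges: [-169.43, 169.43], [-51.17, 129.36], [1.28, 143.12], [-76.62, 256.62], [0, 156.53], [-152.29, 152.29]. Speed limits (degrees/s): [136.94, 136.94, 159.86, 180, 180, 180].

INTERFACE

Orientations are given as [roll, pitch, yaw] about the fixed x, y, z axes, in that order (R = Rz(yaw) Ry(pitch) Rx(roll)).
In Python, from bench import sense, snapshot, camera_params, hand_in, hold_point_z gives the robot as it stands.
- The arm moves only by the tool servo_tool, never from a script. Its argument "motion" is a list of rows, each a list of 7 numbers: the finger opening in mm, from 0 to 85.4, then the shift along the tool's x, y, z in mm, then the turn, a rotation vector about the tool's x, y, z in rad. A call has 1 to 10 rows; each row shifts and turns the pose as measured when the row begins, along the tool's axes as they then stand; what a row does not reach is not made up. A row lasts 1/10 s, in which the tool goes at most 50 mm and 8.59 degrees, less where a joint would pass 70% of its speed; a pose out of reach is approached as far as the arm can. A call with a gripper value outside its range is refused whole. The fingers move at their own pace and stop on an object; "force" is the grip in N (left out, the last holds). Time passes only in rows, so rows that do not move let the fingers close. It gives the time, the measured TCP pose, the force and the opening at its end, in the units of the state.
- sense(): the state, without advancing time (a new reading comes with each control period).
- snapshot(name): name is "scene" or "top" or "wrist"; returns the picture (480x640x3 uint8, blue, green, red); there is no depth.
- camera_params(name): a dict with "fx", "fy", "cx", "cy" (pixels), "R" (3x3) and "t" (3): a world point X has camera coordinates R X + t; the wrist camera has in their place "tool_from_camera" (4x4, takes a point from camera to tool coordinates, whose origin is the TCP and whose axes are the flange's). Camera axes: x right, y down, z forward; pixel columns grow to the right and rows downward; lengths in mm; the calibration is good to about 2 mm. A picture is of the moment at which its call begins: read the wrist's pose just before it. camera_params takes no time and is no camera call.
- hand_in(): hands the job in, once; it reports no verdict.
The state is a dict: "time": time; "joint_pos": joint angles; "qd": joint speeds; "joint_efforts": joint torques, N m; "tool_pos": TCP position; "tcp_rot": TCP orientation; "ft_force": force on the tool from outside, world axes, zero at the start; "wrist_torque": the same for the moment, N m; "finger_gap": finger opening in mm.
Only numpy, scipy, OpenCV 4.12 (cv2) and the standard library are available. Lean on these libraries where they do the work, as an engineer would, in place of code of your own. Each camera call takes 0.05 s, during which the arm holds its last target. There are 200 camera calls.

## Working session

There is one attempt and no reset: what is moved stays moved. The work goes in short steps, Python scripts to look and compute and a tool call to move; the robot and the scene stay as the last step left them, time stands still between calls to the robot, and variables do not carry over. Pictures are saved under pics/ and viewed, about 12 in all and at most 16, crops included, and the job is handed in when it is done.

Besides the shell and the picture viewer there is one more tool, called after "Request:" by a JSON object that holds its "name" and its "arguments". servo_tool: Moves the arm, as the interface text tells. Its arguments: {"type":"object","properties":{"motion":{"type":"array"},"force":{"type":"number"}},"required":["motion"]}

```bash
ls; mkdir -p pics; python3 - <<'E'
from bench import *
import cv2
print(sense()); print(hold_point_z)
for n in("scene","top"):
    cv2.imwrite(f"pics/{n}0.png",snapshot(n)); print(n,camera_params(n))
print(camera_params("wrist"))
E
```

```text
pics
{'time': 0.0, 'joint_pos': array([-6.98660696e+01,  7.51433177e+00,  8.53328146e+01, -1.15872026e-03,
        8.72599922e+01, -4.89199279e+00]), 'qd': array([ 0.09151742,  0.04208373, -0.06698771,  0.15579454, -0.02046551,
        0.02622226]), 'joint_efforts': array([-5.81882687e-04, -5.69396853e+01, -5.00550091e+01, -3.13244709e-04,
        1.49967842e-02, -2.86931801e-06]), 'tool_pos': array([ 253.64498033, -543.12518582,  230.21863276]), 'tcp_rot': array([-1.79893153e+02, -7.98344364e-03,  2.50259722e+01]), 'ft_force': array([0.23966532, 0.38777866, 0.44587899]), 'wrist_torque': array([-0.02134784,  0.08343198, -0.01900789]), 'finger_gap': 85.47064283278046}
18.700000000000003
scene {'fx': 575.5165434018797, 'fy': 575.5165434018797, 'cx': 321.87825787091214, 'cy': 240.49373667670855, 'R': array([[-0.01303484,  0.99984865,  0.01152249],
       [ 0.63939666,  0.0171942 , -0.76868477],
       [-0.76876655, -0.00265225, -0.63952401]]), 't': array([  -8.6179202 , -305.33541572, 1531.20391034])}
top {'fx': 466.79948588830234, 'fy': 466.79948588830234, 'cx': 316.395467874219, 'cy': 241.96673545635755, 'R': array([[-0.02746997, -0.99927323, -0.02642737],
       [-0.98684236,  0.03132326, -0.15862222],
       [ 0.15933473,  0.0217223 , -0.98698561]]), 't': array([ 36.45298565, 560.46682298, 758.38729201])}
{'fx': 366.32039650089763, 'fy': 366.32039650089763, 'cx': 320.69567207182706, 'cy': 239.065351224588, 'tool_from_camera': array([[-3.23099276e-05, -9.61200744e-01, -2.75849831e-01,
         7.04052700e+01],
       [ 9.99999826e-01, -1.93640204e-04,  5.57612036e-04,
        -3.24600545e-01],
       [-5.89392722e-04, -2.75849765e-01,  9.61200583e-01,
        -1.44475824e+02],
       [ 0.00000000e+00,  0.00000000e+00,  0.00000000e+00,
         1.00000000e+00]])}
```

View pics/top0.png

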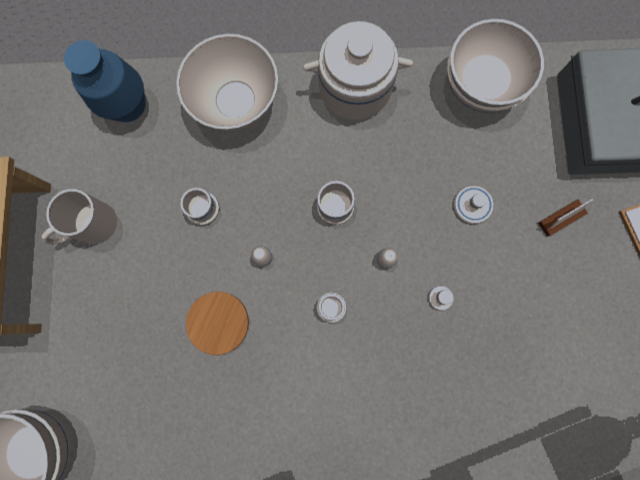

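View pics/scene0.png

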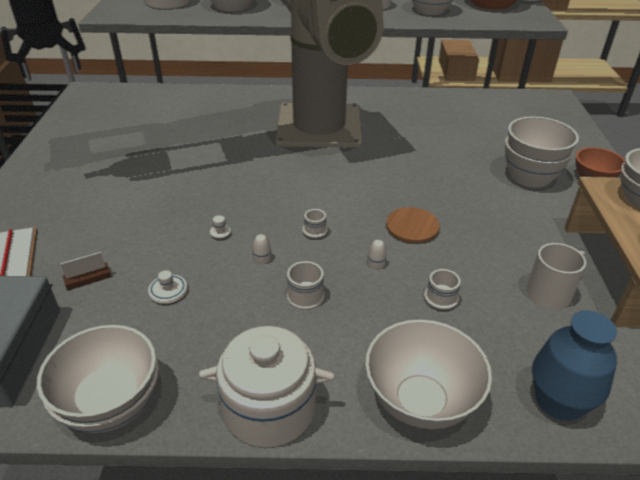

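The top view shows the base at about (336,203), the middle tier at (200,206), the smallest tier at (331,308) and the small lid at (441,298). The stand is at (217,323), the wide lid at (474,205) and the shakers at (261,257) and (388,259). The scene view agrees: the base has a plinth at (305,284), and the middle tier has a shoulder at (443,290). I'll measure each by blob masks next.

```bash
cat > h.py <<'E'
import cv2,numpy as np
from bench import *
from scipy.spatial.transform import Rotation as Ro
def ray(cam,u,v,z,s=None):
    c=camera_params(cam); d=np.array([(u-c['cx'])/c['fx'],(v-c['cy'])/c['fy'],1])
    if cam=='wrist':
        s=s or sense(); R=Ro.from_euler('xyz',s['tcp_rot'],degrees=True).as_matrix(); T=c['tool_from_camera']
        o=R@T[:3,3]+s['tool_pos']; d=R@T[:3,:3]@d
    else:
        o=-c['R'].T@c['t']; d=c['R'].T@d
    return o+d*(z-o[2])/d[2]
def proj(cam,X,s=None):
    c=camera_params(cam); X=np.asarray(X,float)
    if cam=='wrist':
        s=s or sense(); R=Ro.from_euler('xyz',s['tcp_rot'],degrees=True).as_matrix(); T=c['tool_from_camera']
        p=T[:3,:3].T@(R.T@(X-s['tool_pos'])-T[:3,3])
    else: p=c['R']@X+c['t']
    return np.array([c['fx']*p[0]/p[2]+c['cx'],c['fy']*p[1]/p[2]+c['cy']])
E
python3 - <<'E'
from h import *
b=cv2.imread('pics/top0.png'); hsv=cv2.cvtColor(b,cv2.COLOR_BGR2HSV)
m=cv2.inRange(hsv,(5,90,60),(25,255,255)); n,l,st,c=cv2.connectedComponentsWithStats(m)
for i in range(1,n):
    if st[i,4]>1500: print('stand',st[i],c[i],ray('top',*c[i],14))
g=cv2.cvtColor(b,cv2.COLOR_BGR2GRAY)
for nm,(u,v),z in [('base',(336,203),30),('mid',(200,206),26),('top',(331,308),23),('lid',(441,298),11),('spare',(474,205),5),('shl',(261,257),28),('shr',(388,259),28)]:
    x0,y0=u-35,v-35; k=cv2.GaussianBlur(g[y0:y0+70,x0:x0+70],(3,3),0)
    _,m=cv2.threshold(k,0,255,cv2.THRESH_OTSU); 
    cs=cv2.findContours(m,cv2.RETR_EXTERNAL,2)[0]; q=max(cs,key=cv2.contourArea)
    q=cv2.convexHull(q)+np.array([x0,y0]); x,y,w,h=cv2.boundingRect(q); M=cv2.moments(q); cc=(M['m10']/M['m00'],M['m01']/M['m00'])
    print(nm,(x,y,w,h),np.round(cc,1),np.round(ray('top',*cc,z),1))
E
```

```text
stand [   0  157   50  178 2246] [ 13.00400712 223.81923419] [617.65937098 575.54863174  14.        ]
stand [ 186  292   62   63 3097] [216.60219567 322.82305457] [428.57563908 199.15360612  14.        ]
base (318, 180, 37, 37) [335.7 198.1] [641.7 -16.3  30. ]
mid (180, 187, 39, 37) [199.2 204.5] [639.3 229.2  26. ]
top (318, 293, 28, 29) [331.7 306.5] [451.  -3.  23.]
lid (430, 286, 24, 24) [441.3 297.5] [ 461.6 -195.2   11. ]
spare (456, 186, 38, 37) [474.2 203.7] [ 629.  -267.8    5. ]
shl (254, 248, 12, 11) [259.3 253.1] [547.5 121.1  28. ]
shr (353, 224, 70, 70) [387.5 258.5] [ 531.  -102.8   28. ]
```

Request:
{"name": "servo_tool", "arguments": {"motion": [[85,0,0,0,0,0,0.145],[85,0,0,0,0,0,0.145],[85,0,0,0,0,0,0.145]]}}

```text
time: 0.4
tool_pos: [253.3, -542.2, 228.4]
tcp_rot: [-179.7, 0.1, -0.6]
ft_force: [0.8, -0.3, -0.2]
finger_gap: 85.3
```

Request:
{"name": "servo_tool", "arguments": {"motion": [[85,27,-41,0,0,0,0],[85,27,-41,0,0,0,0],[85,27,-41,0,0,0,0],[85,27,-41,0,0,0,0],[85,27,-41,0,0,0,0],[85,27,-41,0,0,0,0],[85,27,-41,0,0,0,0],[85,27,-41,0,0,0,0],[85,27,-41,0,0,0,0],[85,27,-41,0,0,0,0]]}}

```text
time: 1.4
tool_pos: [530.6, -130.5, 224.5]
tcp_rot: [-179.5, 0.4, -1.6]
ft_force: [0.2, -0.2, 0.1]
finger_gap: 84.9
```

Request:
{"name": "servo_tool", "arguments": {"motion": [[85,27,-41,0,0,0,0],[85,27,-41,0,0,0,0],[85,20,-35,0,0,0,0],[85,0,0,0,0,0,0],[85,0,0,0,0,0,0]]}}

```text
time: 1.9
tool_pos: [609.8, -5.1, 221.9]
tcp_rot: [-179.4, 0.6, -1.1]
ft_force: [-0.0, -0.5, -0.0]
finger_gap: 84.8
```

```bash
python3 - <<'E'
from h import *
s=sense(); im=snapshot('wrist'); cv2.imwrite('pics/w1.png',im); np.save('w1.npy',s,allow_pickle=True)
print(s['time'],s['tool_pos'],s['tcp_rot'],s['joint_pos'])
for X in [(635,-14,58),(451,-3,46),(547,121,28),(531,-103,28)]: print(proj('wrist',X,s))
E
```

```text
1.9 [609.79410449  -5.10998209 221.8665596 ] [-179.39591038    0.62798743   -1.13642672] [-5.6284247   9.83013478 83.65808725  0.55371934 87.18527852 85.48087068]
[333.13044785 187.29374313]
[323.89667656 366.54137247]
[197.42918367 273.69212611]
[422.88108716 285.32961818]
```

View pics/w1.png

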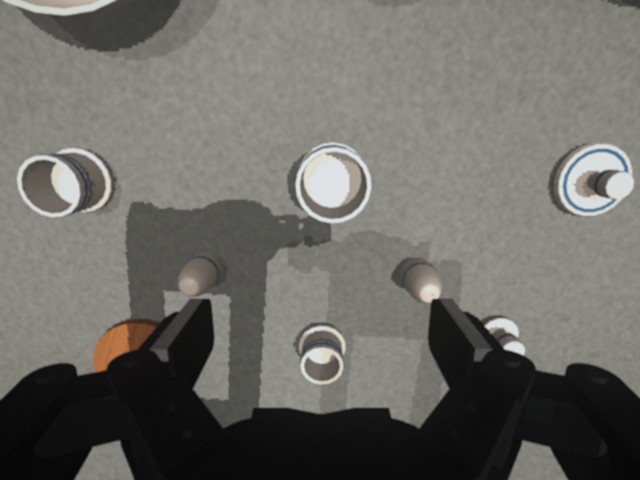

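The wrist view shows the base rim centred at about (333,184), the middle tier's rim at (54,184) and the smallest tier's at (322,365). The spare lid is at (595,180), and the small lid is half hidden at (505,335). I'll fit the rim rings on their known planes.

```bash
cat >> h.py <<'E'
def rim(im,s,c,z,r,cam='wrist',half=6,it=6,show=True):
    """fit bright rim ring (mid radius r) on plane z from guess c"""
    g=cv2.GaussianBlur(cv2.cvtColor(im,cv2.COLOR_BGR2GRAY),(3,3),0).astype(np.float32); c=np.array(c,float)
    for k in range(it):
        ph=np.radians(np.arange(0,360,4)); rr=np.arange(r-half,r+half+.1,.25); P=[]
        for p in ph:
            uv=np.array([proj(cam,(c[0]+q*np.cos(p),c[1]+q*np.sin(p),z),s) for q in rr],np.float32)
            v=cv2.remap(g,uv[:,:1],uv[:,1:],1)[:,0]
            if v.max()-np.median(v)<12: continue
            w=np.clip(v-(v.max()+np.median(v))/2,0,None); q=(w*rr).sum()/w.sum()
            P.append((q*np.cos(p),q*np.sin(p),q,p))
        P=np.array(P); A=np.c_[np.cos(P[:,3]),np.sin(P[:,3]),np.ones(len(P))]
        ok=np.ones(len(P),bool)
        for _ in range(5):
            x=np.linalg.lstsq(A[ok],P[ok,2],rcond=None)[0]; e=abs(P[:,2]-A@x); ok=e<max(1.5*np.median(e),.5)
        c+=x[:2]
        if k==2: half=min(half,4)
    if show: print('rim c',np.round(c,1),'r %.1f'%x[2],'n',ok.sum(),'/',len(P),'res %.2f'%e[ok].mean())
    return c
def to_tool(s,d):
    return Ro.from_euler('xyz',s['tcp_rot'],degrees=True).as_matrix().T@np.asarray(d,float)
E
python3 - <<'E'
from h import *
s=np.load('w1.npy',allow_pickle=True).item(); im=cv2.imread('pics/w1.png')
for c,z,r,pix in [((635,-14),58,30,0),((639,229),52,25,(54,184)),((451,-3),46,20,(322,365))]:
    if pix: print(ray('wrist',*pix,z,s))
    rim(im,s,c,z,r)
    rim(cv2.imread('pics/top0.png'),None,c,z,r,'top')
E
```

```text
Traceback (most recent call last):
  File "h.py", line 25, in rim
    uv=np.array([proj(cam,(c[0]+q*np.cos(p),c[1]+q*np.sin(p),z),s) for q in rr],np.float32)
                 ~~~~^^^^^^^^^^^^^^^^^^^^^^^^^^^^^^^^^^^^^^^^^^^^^
  File "h.py", line 13, in proj
    c=camera_params(cam); X=np.asarray(X,float)
ValueError: time passes only in moves, steps and waits
```

```bash
sed -i 's/^from scipy/import functools; camera_params=functools.lru_cache(None)(camera_params)\nfrom scipy/' h.py
cat > m1.py <<'E'
from h import *
s=np.load('w1.npy',allow_pickle=True).item(); im=cv2.imread('pics/w1.png')
for c,z,r,pix in [((635,-14),58,30,0),((639,229),52,25,(54,184)),((451,-3),46,20,(322,365))]:
    if pix: print(ray('wrist',*pix,z,s))
    rim(im,s,c,z,r)
    rim(cv2.imread('pics/top0.png'),None,c,z,r,'top')
E
python3 m1.py
```

```text
rim c [636.2 -14. ] r 29.9 n 79 / 86 res 0.09
rim c [634.6 -15.4] r 29.7 n 60 / 63 res 0.17
[641.36224464 226.18026118  52.        ]
rim c [639.3 231.8] r 24.9 n 66 / 66 res 0.08
rim c [637.6 229.3] r 24.8 n 59 / 63 res 0.12
[452.8453452   -1.10765143  46.        ]
rim c [451.8  -0.6] r 19.8 n 70 / 72 res 0.09
rim c [451.8  -6.7] r 17.0 n 33 / 41 res 0.14
```

```bash
cat > go.py <<'E'
import sys
from h import *
# usage: go.py x y z : tool-frame shift and turn to reach the pose, pointing down, yaw 0
s=sense(); R=Ro.from_euler('xyz',s['tcp_rot'],degrees=True); t=np.array(list(map(float,sys.argv[1:4])))
print('t %.2f'%s['time'],s['tool_pos'].round(1),s['tcp_rot'].round(2),'F',s['ft_force'].round(1),'gap %.1f'%s['finger_gap'],'j',s['joint_pos'].round(0))
print('shift',R.inv().apply(t-s['tool_pos']).round(1),'turn',(R.inv()*Ro.from_euler('x',180,degrees=True)).as_rotvec().round(4))
E
python3 go.py 636.2 -14 14
```

```text
t 1.95 [609.6  -5.2 221.8] [-179.36    0.63   -1.17] F [-1.   0.4  0.3] gap 85.6 j [-6. 10. 84.  1. 87. 85.]
shift [ 29.1  10.5 207.4] turn [-0.0112  0.0109 -0.0205]
```

Request:
{"name": "servo_tool", "arguments": {"motion": [[85,27,9,0,-0.011,0.011,-0.02],[85,0,0,30,0,0,0],[85,0,0,40,0,0,0],[85,0,0,30,0,0,0],[85,0,0,20,0,0,0],[85,0,0,0,0,0,0]]}}

```text
time: 2.55
tool_pos: [634.9, -24.0, 98.9]
tcp_rot: [179.9, -0.1, -0.5]
ft_force: [-0.3, 0.7, -0.6]
finger_gap: 85.0
```

```bash
python3 go.py 636.2 -14 14; python3 - <<'E'
from h import *
s=sense(); im=snapshot('wrist'); rim(im,s,(636,-14),58,30); cv2.imwrite('pics/w2.png',im)
E
```

```text
t 2.55 [634.9 -24.   98.9] [ 1.7988e+02 -1.0000e-01 -5.1000e-01] F [-0.3  0.7 -0.6] gap 85.0 j [-7. 18. 87. -0. 75. 84.]
shift [  1.  -10.2  84.8] turn [ 0.0021 -0.0018 -0.009 ]
rim c [635.9 -13.7] r 29.9 n 53 / 60 res 0.12
```

Request:
{"name": "servo_tool", "arguments": {"motion": [[85,0.5,-8,8,0,0,-0.009],[85,0,0,0,0,0,0],[85,0,0,0,0,0,0]]}}

```text
time: 2.9
tool_pos: [638.7, -17.4, 96.9]
tcp_rot: [179.8, -0.6, -0.1]
ft_force: [0.4, -0.0, -0.4]
finger_gap: 84.9
```

```bash
python3 go.py 636 -13.9 14
```

```text
t 2.90 [638.7 -17.4  96.9] [ 1.7982e+02 -5.6000e-01 -8.0000e-02] F [ 0.4 -0.  -0.4] gap 84.9 j [-6. 18. 87. -0. 74. 84.]
shift [-3.5 -3.7 82.8] turn [ 0.0032 -0.0099 -0.0013]
```

```bash
python3 - <<'E'
from h import *
for i in range(6):
    im=snapshot('top'); s=sense(); print(s['tool_pos'].round(2),s['tcp_rot'].round(2),s['ft_force'].round(1),s['qd'].round(2))
E
```

```text
[638.61 -17.25  96.81] [ 1.7982e+02 -5.6000e-01 -7.0000e-02] [ 0.  -0.5  0.4] [-0.    0.22  0.07 -0.05 -0.08  0.05]
[638.5  -17.25  96.61] [ 1.7983e+02 -5.4000e-01 -7.0000e-02] [-0.1 -0.3 -1. ] [-0.05  0.27  0.12 -0.03 -0.04  0.12]
[638.33 -17.27  96.31] [ 1.7983e+02 -5.2000e-01 -8.0000e-02] [ 0.1 -0.4 -0. ] [-0.    0.2   0.09  0.07 -0.04  0.02]
[638.19 -17.27  96.1 ] [ 1.7983e+02 -5.0000e-01 -8.0000e-02] [-0.2  0.2  0.1] [-0.16  0.37  0.26 -0.13 -0.19 -0.  ]
[638.05 -17.29  95.86] [ 1.7983e+02 -4.8000e-01 -8.0000e-02] [-0.1 -1.1  0.2] [-0.05  0.2   0.18  0.02 -0.01 -0.  ]
[637.9  -17.29  95.64] [ 1.7983e+02 -4.6000e-01 -8.0000e-02] [0.6 1.2 0.1] [-0.1   0.2   0.12 -0.   -0.02 -0.02]
```

Request:
{"name": "servo_tool", "arguments": {"motion": [[85,-2,-3.5,15,0.003,-0.009,0],[85,0,0,20,0,0,0],[85,0,0,15,0,0,0],[85,0,0,0,0,0,0],[85,0,0,0,0,0,0]]}}

```text
time: 3.7
tool_pos: [635.1, -13.0, 41.3]
tcp_rot: [-180.0, 0.2, -0.1]
ft_force: [-0.6, 0.5, 1.0]
finger_gap: 85.4
```

```bash
python3 go.py 636 -13.9 14
```

```text
t 3.70 [635.1 -13.   41.3] [-1.7995e+02  2.0000e-01 -8.0000e-02] F [-0.6  0.5  1. ] gap 85.4 j [-6. 22. 89.  0. 69. 84.]
shift [ 1.   1.  27.3] turn [-0.0009  0.0035 -0.0013]
```

Request:
{"name": "servo_tool", "arguments": {"motion": [[85,0.7,0.7,14,0,0.003,0],[85,0,0,10,0,0,0],[85,0,0,0,0,0,0]]}}

```text
time: 4.0
tool_pos: [636.4, -13.7, 16.2]
tcp_rot: [-180.0, -0.1, -0.1]
ft_force: [-1.3, -0.6, -0.2]
finger_gap: 84.8
```

```bash
python3 go.py 636 -13.9 14
```

```text
t 4.00 [636.4 -13.7  16.2] [-1.7995e+02 -5.0000e-02 -8.0000e-02] F [-1.3 -0.6 -0.2] gap 84.8 j [-6. 24. 89.  0. 67. 84.]
shift [-0.4  0.2  2.2] turn [-0.0008 -0.001  -0.0014]
```

Request:
{"name": "servo_tool", "arguments": {"motion": [[58,0,0,0,0,0,0],[58,0,0,0,0,0,0],[58,0,0,0,0,0,0],[58,0,0,0,0,0,0],[58,0,0,0,0,0,0],[58,0,0,0,0,0,0],[58,0,0,0,0,0,0]], "force": 40}}

```text
time: 4.7
tool_pos: [636.3, -13.8, 16.4]
tcp_rot: [-180.0, -0.0, -0.1]
ft_force: [0.0, 0.3, -3.6]
finger_gap: 63.8
```

```bash
python3 go.py 636 -13.9 80; python3 - <<'E'
from h import *
s=sense(); im=snapshot('wrist'); rim(im,s,(636,-14),58,30); cv2.imwrite('pics/w3.png',im)
E
```

```text
t 4.70 [636.3 -13.8  16.4] [-1.7996e+02 -4.0000e-02 -8.0000e-02] F [ 0.   0.3 -3.6] gap 63.8 j [-6. 24. 89.  0. 67. 84.]
shift [ -0.3   0.  -63.6] turn [-0.0007 -0.0006 -0.0015]
rim c [635.2 -13.5] r 30.3 n 57 / 64 res 0.14
```

View pics/w3.png

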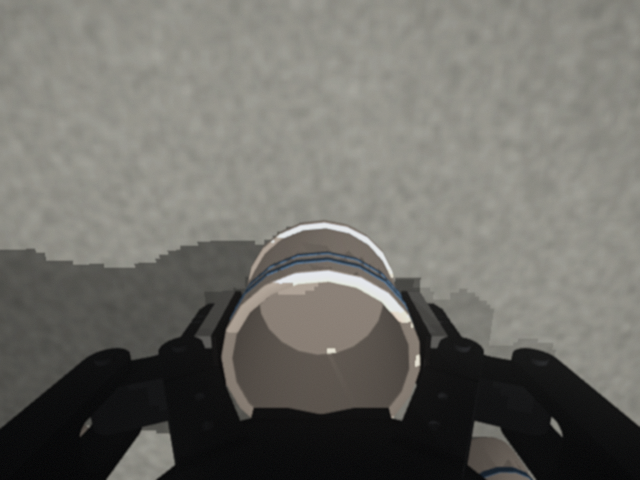

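The base is held: gap 63.8 mm, rim centred at about (322,345), upright. Next I lift it and carry it near the stand.

Request:
{"name": "servo_tool", "arguments": {"motion": [[58,0,0,-10,0,0,0],[58,0,0,-25,0,0,0],[58,0,0,-30,0,0,0],[58,0,0,-25,0,0,0],[58,0,0,-10,0,0,0],[58,-15,-12,0,0,0,0],[58,-28,-22,0,0,0,0],[58,-28,-22,0,0,0,0],[58,-28,-22,0,0,0,0],[58,-28,-22,0,0,0,0]]}}

```text
time: 5.75
tool_pos: [508.4, 86.1, 123.0]
tcp_rot: [-180.0, -0.3, -0.4]
ft_force: [-0.7, 0.3, -1.8]
finger_gap: 63.7
```

Request:
{"name": "servo_tool", "arguments": {"motion": [[58,-28,-22,0,0,0,0],[58,-28,-22,0,0,0,0],[58,-28,-22,0,0,0,0],[58,-28,-22,0,0,0,0],[58,-20,-15,0,0,0,0],[58,0,0,0,0,0,0],[58,0,0,0,0,0,0],[58,0,0,0,0,0,0]]}}

```text
time: 6.55
tool_pos: [367.6, 195.1, 121.3]
tcp_rot: [-179.9, -0.3, -0.2]
ft_force: [0.5, -0.8, -2.6]
finger_gap: 64.3
```

```bash
python3 go.py 428.6 199.2 60; cat > stand.py <<'E'
from h import *
s=sense(); im=snapshot('wrist'); cv2.imwrite('pics/w4.png',im)
m=cv2.inRange(cv2.cvtColor(im,cv2.COLOR_BGR2HSV),(5,90,50),(25,255,255))
cs=cv2.findContours(m,cv2.RETR_EXTERNAL,cv2.CHAIN_APPROX_NONE)[0]; q=max(cs,key=cv2.contourArea)[:,0]
print(cv2.boundingRect(q),len(q))
W=np.array([ray('wrist',*p,14,s)[:2] for p in q])
from scipy.optimize import least_squares
f=lambda c:np.hypot(*(W-c[:2]).T)-55
r=least_squares(f,[428.6,199.2],loss='soft_l1',f_scale=.5); print(r.x,np.median(abs(r.fun)),(abs(f(r.x))<1).sum())
E
python3 stand.py
```

```text
t 6.55 [367.6 195.1 121.3] [-179.92   -0.27   -0.18] F [ 0.5 -0.8 -2.6] gap 64.3 j [ 21. -18. 121.  -0.  77. 111.]
shift [60.7 -4.2 61.6] turn [-0.0014 -0.0046 -0.0031]
(230, 55, 165, 169) 473
[431.46259731 201.1952596 ] 0.46794044092585807 438
```

View pics/w4.png

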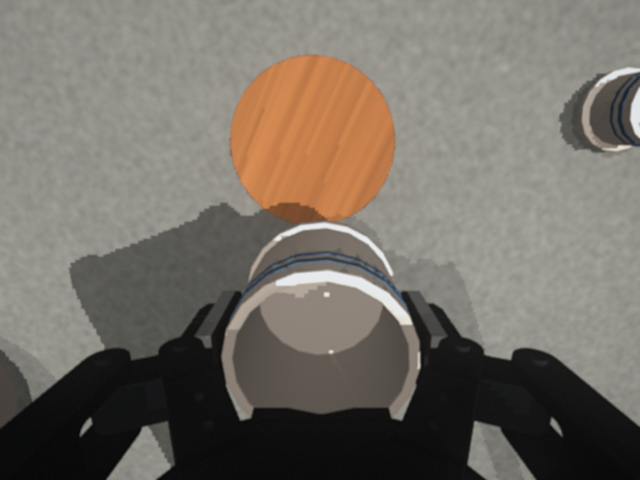

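The stand is the brown disc centred at about (312,138), which gives (431.5, 201.2) mm. The top view agrees within 3 mm. The held base is upright.

Request:
{"name": "servo_tool", "arguments": {"motion": [[58,25,-2,5,-0.001,-0.004,-0.003],[58,25,-2,15,0,0,0],[58,8,-2,20,0,0,0],[58,0,0,15,0,0,0],[58,0,0,5,0,0,0],[58,0,0,0,0,0,0]]}}

```text
time: 7.2
tool_pos: [433.9, 197.5, 60.4]
tcp_rot: [-180.0, -0.2, -0.4]
ft_force: [-0.4, -0.1, -3.1]
finger_gap: 63.8
```

```bash
python3 go.py 431.5 201.2 30.4
```

```text
t 7.20 [433.9 197.5  60.4] [-179.97   -0.23   -0.44] F [-0.4 -0.1 -3.1] gap 63.8 j [ 18.  -3. 115.  -0.  68. 109.]
shift [-2.6 -3.7 30. ] turn [-0.0005 -0.004  -0.0077]
```

Request:
{"name": "servo_tool", "arguments": {"motion": [[58,-2.4,-3.6,10,0,-0.004,-0.007],[58,0,0,8,0,0,0],[58,0,0,2,0,0,0],[58,0,0,0,0,0,0]]}}

```text
time: 7.6
tool_pos: [432.5, 201.3, 40.5]
tcp_rot: [-179.9, -0.1, -0.0]
ft_force: [0.1, 0.3, -3.0]
finger_gap: 64.2
```

```bash
python3 go.py 431.5 201.2 30.4
```

```text
t 7.60 [432.5 201.3  40.5] [-1.7993e+02 -1.1000e-01 -4.0000e-02] F [ 0.1  0.3 -3. ] gap 64.2 j [ 19.  -1. 115.   0.  66. 109.]
shift [-1.   0.1 10.1] turn [-0.0012 -0.0019 -0.0007]
```

Request:
{"name": "servo_tool", "arguments": {"motion": [[58,-0.8,0,3,-0.001,-0.002,0],[58,0,0,3,0,0,0],[58,0,0,1,0,0,0],[58,0,0,0,0,0,0]]}}

```text
time: 8.0
tool_pos: [432.1, 201.8, 33.9]
tcp_rot: [-180.0, -0.1, -0.0]
ft_force: [-0.2, 0.2, -2.5]
finger_gap: 63.7
```

Request:
{"name": "servo_tool", "arguments": {"motion": [[58,0,0,1,0,0,0],[58,0,0,1,0,0,0],[58,0,0,0,0,0,0]]}}

```text
time: 8.3
tool_pos: [432.4, 201.8, 32.0]
tcp_rot: [-180.0, -0.1, -0.0]
ft_force: [-0.8, 0.3, -3.8]
finger_gap: 64.0
```

```bash
python3 go.py 431.5 201.2 30.4
```

```text
t 8.30 [432.4 201.8  32. ] [-1.7995e+02 -1.1000e-01 -1.0000e-02] F [-0.8  0.3 -3.8] gap 64.0 j [ 19.  -0. 115.   0.  65. 109.]
shift [-0.9  0.6  1.6] turn [-0.0008 -0.002  -0.0001]
```

Request:
{"name": "servo_tool", "arguments": {"motion": [[58,-0.5,0.3,1,0,-0.002,0],[58,0,0,0.5,0,0,0],[58,0,0,0.5,0,0,0]]}}

```text
time: 8.6
tool_pos: [432.1, 201.6, 30.3]
tcp_rot: [-179.9, -0.0, -0.0]
ft_force: [-4.0, 0.1, 5.0]
finger_gap: 64.1
```

```bash
python3 go.py 431.5 201.2 30.4
```

```text
t 8.60 [432.1 201.6  30.3] [-1.7994e+02 -0.0000e+00 -1.0000e-02] F [-4.   0.1  5. ] gap 64.1 j [ 19.  -0. 115.   0.  65. 109.]
shift [-0.6  0.4 -0.1] turn [-0.001  -0.     -0.0001]
```

Request:
{"name": "servo_tool", "arguments": {"motion": [[66,0,0,0,0,0,0],[70,0,0,0,0,0,0],[85,0,0,0,0,0,0],[85,0,0,0,0,0,0],[85,0,0,0,0,0,0],[85,0,0,-10,0,0,0],[85,0,0,-25,0,0,0],[85,0,0,-35,0,0,0],[85,0,0,-35,0,0,0],[85,0,0,-20,0,0,0]]}}

```text
time: 9.6
tool_pos: [429.9, 200.7, 159.3]
tcp_rot: [180.0, 0.3, -0.0]
ft_force: [1.2, -0.7, 0.8]
finger_gap: 85.1
```

Request:
{"name": "servo_tool", "arguments": {"motion": [[85,15,-2,-5,0,0,0],[85,30,-4,0,0,0,0],[85,35,-5,0,0,0,0],[85,35,-5,0,0,0,0],[85,35,-5,0,0,0,0],[85,25,-4,0,0,0,0],[85,10,0,0,0,0,0],[85,0,0,0,0,0,0],[85,0,0,0,0,0,0]]}}

```text
time: 10.5
tool_pos: [625.4, 228.1, 178.9]
tcp_rot: [-179.8, -0.6, 0.0]
ft_force: [0.2, 0.4, -0.8]
finger_gap: 84.9
```

```bash
python3 go.py 639.3 231.8 14; python3 - <<'E'
from h import *
s=sense(); im=snapshot('wrist'); rim(im,s,(639.3,231.8),52,25); rim(im,s,(431.5,201),72,30);cv2.imwrite('pics/w5.png',im)
E
```

```text
t 10.50 [625.4 228.1 178.9] [-1.7976e+02 -5.8000e-01  3.0000e-02] F [ 0.2  0.4 -0.8] gap 84.9 j [ 16.  18.  78.   0.  83. 106.]
shift [ 12.2  -3.  165.1] turn [-0.0042 -0.0102  0.0006]
rim c [639.1 230.6] r 24.8 n 78 / 83 res 0.15Traceback (most recent call last):
  File "<stdin>", line 2, in <module>
  File "h.py", line 31, in rim
    P=np.array(P); A=np.c_[np.cos(P[:,3]),np.sin(P[:,3]),np.ones(len(P))]
                                  ~^^^^^
IndexError: too many indices for array: array is 1-dimensional, but 2 were indexed
```

Request:
{"name": "servo_tool", "arguments": {"motion": [[85,8,-2,10,-0.004,-0.01,0],[85,3,0,30,0,0,0],[85,0,0,30,0,0,0],[85,0,0,25,0,0,0],[85,0,0,5,0,0,0],[85,0,0,0,0,0,0]]}}

```text
time: 11.15
tool_pos: [634.1, 231.3, 81.6]
tcp_rot: [-179.9, -0.2, 0.1]
ft_force: [-0.5, -0.8, 0.1]
finger_gap: 84.9
```

```bash
python3 go.py 639.1 230.6 13; python3 - <<'E'
from h import *
s=sense(); im=snapshot('wrist'); cv2.imwrite('pics/w5.png',im);rim(im,s,(639.1,230.8),52,25)
E
```

```text
t 11.15 [634.1 231.3  81.6] [-1.7991e+02 -2.4000e-01  1.4000e-01] F [-0.5 -0.8  0.1] gap 84.9 j [ 16.  25.  81.   0.  74. 106.]
shift [ 4.8  0.8 68.6] turn [-0.0015 -0.0041  0.0025]
rim c [638.9 230.8] r 24.9 n 49 / 54 res 0.14
```

Request:
{"name": "servo_tool", "arguments": {"motion": [[85,4,0.4,15,-0.001,-0.004,0.002],[85,0,0,20,0,0,0],[85,0,0,12,0,0,0],[85,0,0,0,0,0,0]]}}

```text
time: 11.6
tool_pos: [642.5, 232.1, 38.7]
tcp_rot: [-179.8, -0.5, 0.0]
ft_force: [0.4, -0.1, -0.2]
finger_gap: 84.6
```

```bash
python3 go.py 639.0 230.7 13
```

```text
t 11.60 [642.5 232.1  38.7] [-1.7983e+02 -5.1000e-01  2.0000e-02] F [ 0.4 -0.1 -0.2] gap 84.6 j [ 16.  28.  81.   0.  70. 106.]
shift [-3.7  1.5 25.7] turn [-0.003  -0.009   0.0003]
```

Request:
{"name": "servo_tool", "arguments": {"motion": [[85,-3.5,1.3,12,-0.003,-0.008,0],[85,0,0,10,0,0,0],[85,0,0,0,0,0,0]]}}

```text
time: 11.9
tool_pos: [640.0, 230.9, 16.5]
tcp_rot: [-180.0, -0.1, 0.0]
ft_force: [0.5, 0.1, 0.7]
finger_gap: 84.8
```

```bash
python3 go.py 639.0 230.7 13
```

```text
t 11.90 [640.  230.9  16.5] [-1.7999e+02 -1.3000e-01  2.0000e-02] F [0.5 0.1 0.7] gap 84.8 j [ 16.  30.  81.  -0.  69. 106.]
shift [-1.   0.2  3.5] turn [-0.0002 -0.0023  0.0003]
```

Request:
{"name": "servo_tool", "arguments": {"motion": [[75,-0.8,0.2,2,0,-0.002,0],[48,0,0,0,0,0,0],[48,0,0,0,0,0,0],[48,0,0,0,0,0,0],[48,0,0,0,0,0,0],[48,0,0,0,0,0,0],[48,0,0,0,0,0,0],[48,0,0,0,0,0,0]], "force": 35}}

```text
time: 12.7
tool_pos: [639.4, 230.8, 15.1]
tcp_rot: [-180.0, -0.0, 0.0]
ft_force: [-0.9, 0.6, -2.4]
finger_gap: 52.1
```

```bash
python3 go.py 639.0 230.7 13
```

```text
t 12.70 [639.4 230.8  15.1] [-1.7998e+02 -4.0000e-02  2.0000e-02] F [-0.9  0.6 -2.4] gap 52.1 j [ 16.  30.  81.   0.  69. 105.]
shift [-0.4  0.1  2.1] turn [-0.0004 -0.0006  0.0004]
```

```bash
python3 - <<'E'
from h import *
im=snapshot('wrist'); cv2.imwrite('pics/w6.png',im); print(sense()['finger_gap'])
E
```

```text
52.48972187048844
```

View pics/w6.png

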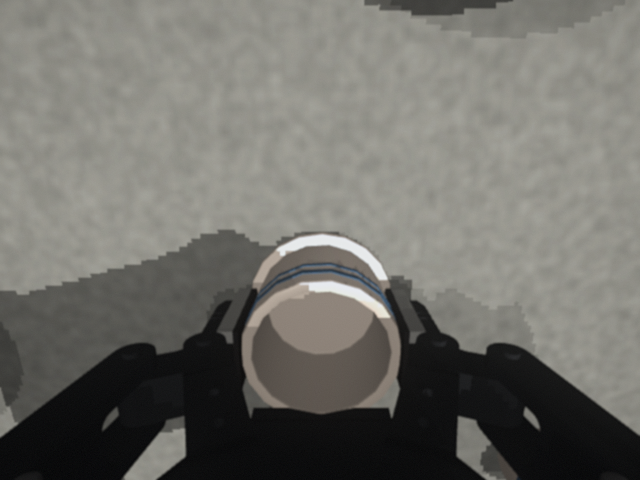

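The middle tier sits squarely in the jaws, rim centred at about (321,345). Next I lift it and carry it past the base for a look.

Request:
{"name": "servo_tool", "arguments": {"motion": [[48,0,0,-10,0,0,0],[48,0,0,-25,0,0,0],[48,0,0,-35,0,0,0],[48,0,0,-35,0,0,0],[48,0,0,-20,0,0,0],[48,-15,2,0,0,0,0],[48,-30,3,0,0,0,0],[48,-35,4,0,0,0,0],[48,-35,4,0,0,0,0],[48,-35,4,0,0,0,0]]}}

```text
time: 13.75
tool_pos: [489.4, 213.4, 152.6]
tcp_rot: [-179.8, -0.5, -0.1]
ft_force: [-0.2, -1.0, -0.7]
finger_gap: 52.0
```

Request:
{"name": "servo_tool", "arguments": {"motion": [[48,-35,4,0,0,0,0],[48,-30,4,0,0,0,0],[48,-20,3,0,0,0,0],[48,-10,0,0,0,0,0],[48,0,0,0,0,0,0],[48,0,0,0,0,0,0]]}}

```text
time: 14.35
tool_pos: [388.2, 202.2, 156.3]
tcp_rot: [-179.7, -0.9, 0.0]
ft_force: [0.2, -0.3, -1.9]
finger_gap: 51.9
```

```bash
python3 go.py 431.8 201.7 100; python3 - <<'E'
from h import *
s=sense(); im=snapshot('wrist'); cv2.imwrite('pics/w7.png',im); rim(im,s,(432,201.5),72,30)
E
```

```text
t 14.35 [388.2 202.2 156.3] [-179.68   -0.89    0.  ] F [ 0.2 -0.3 -1.9] gap 51.9 j [ 21. -17. 116.  -0.  80. 111.]
shift [42.7  0.8 57. ] turn [-0.0056 -0.0156  0.0001]
rim c [432.1 201.8] r 29.9 n 89 / 90 res 0.11
```

View pics/w7.png

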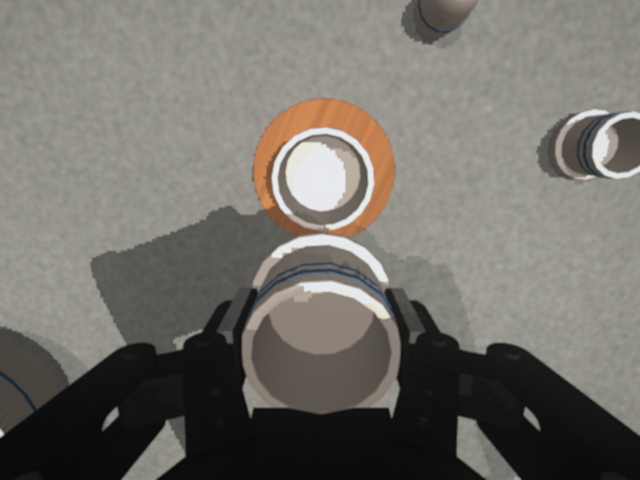

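The base stands on the stand with its rim centred at about (323,177), i.e. (432.1, 201.8) mm. The held middle tier is upright. I'll insert it at tool position (432.3, 201.8).

Request:
{"name": "servo_tool", "arguments": {"motion": [[48,15,0,5,-0.006,-0.016,0],[48,20,0,10,0,0,0],[48,5,0,15,0,0,0],[48,0,0,10,0,0,0],[48,0,0,0,0,0,0],[48,0,0,0,0,0,0]]}}

```text
time: 15.0
tool_pos: [434.1, 202.5, 116.9]
tcp_rot: [-180.0, -0.1, -0.1]
ft_force: [0.3, 0.3, -2.0]
finger_gap: 52.1
```

```bash
python3 go.py 432.4 201.8 80
```

```text
t 15.00 [434.1 202.5 116.9] [-1.7999e+02 -1.0000e-01 -8.0000e-02] F [ 0.3  0.3 -2. ] gap 52.1 j [ 19.  -7. 112.  -0.  75. 109.]
shift [-1.8  0.7 36.9] turn [-0.0002 -0.0017 -0.0014]
```

Request:
{"name": "servo_tool", "arguments": {"motion": [[48,-1.5,0.6,8,0,-0.002,-0.001],[48,0,0,10,0,0,0],[48,0,0,2,0,0,0],[48,0,0,0,0,0,0]]}}

```text
time: 15.4
tool_pos: [432.5, 202.2, 96.6]
tcp_rot: [-179.9, -0.1, 0.0]
ft_force: [0.5, 0.0, -1.7]
finger_gap: 52.1
```

```bash
python3 go.py 432.4 201.8 80
```

```text
t 15.40 [432.5 202.2  96.6] [-1.7995e+02 -8.0000e-02  1.0000e-02] F [ 0.5  0.  -1.7] gap 52.1 j [ 19.  -6. 113.   0.  73. 109.]
shift [-0.1  0.5 16.6] turn [-0.0009 -0.0014  0.0002]
```

Request:
{"name": "servo_tool", "arguments": {"motion": [[48,0,0.3,4,0,0,0],[48,0,0,4,0,0,0],[48,0,0,2,0,0,0],[48,0,0,0,0,0,0]]}}

```text
time: 15.8
tool_pos: [432.6, 202.1, 86.2]
tcp_rot: [-179.9, -0.1, 0.0]
ft_force: [-0.8, 0.2, -1.7]
finger_gap: 52.2
```

Request:
{"name": "servo_tool", "arguments": {"motion": [[48,0,0,1.5,0,0,0],[48,0,0,1,0,0,0],[48,0,0,0,0,0,0]]}}

```text
time: 16.1
tool_pos: [432.9, 202.1, 83.7]
tcp_rot: [-179.9, -0.1, 0.0]
ft_force: [-0.8, -0.0, -2.0]
finger_gap: 52.1
```

```bash
python3 go.py 432.4 201.8 80
```

```text
t 16.10 [432.9 202.1  83.7] [-1.7993e+02 -1.4000e-01  2.0000e-02] F [-0.8 -0.  -2. ] gap 52.1 j [ 19.  -5. 114.   0.  71. 109.]
shift [-0.5  0.3  3.7] turn [-0.0012 -0.0024  0.0004]
```

Request:
{"name": "servo_tool", "arguments": {"motion": [[48,-0.3,0.2,1.2,0,-0.002,0],[48,0,0,1,0,0,0],[48,0,0,0,0,0,0]]}}

```text
time: 16.4
tool_pos: [432.7, 202.0, 81.5]
tcp_rot: [-179.9, -0.0, 0.0]
ft_force: [-0.2, -0.9, -2.2]
finger_gap: 52.0
```

```bash
python3 go.py 432.4 201.8 80
```

```text
t 16.40 [432.7 202.   81.5] [-1.7992e+02 -3.0000e-02  2.0000e-02] F [-0.2 -0.9 -2.2] gap 52.0 j [ 19.  -4. 114.   0.  71. 109.]
shift [-0.3  0.2  1.5] turn [-0.0014 -0.0006  0.0004]
```

Request:
{"name": "servo_tool", "arguments": {"motion": [[48,-0.2,0.1,0.8,0,0,0],[48,0,0,0.5,0,0,0],[48,0,0,0.5,0,0,0]]}}

```text
time: 16.7
tool_pos: [432.7, 201.9, 79.9]
tcp_rot: [-179.9, -0.1, 0.0]
ft_force: [-3.2, -0.6, 4.4]
finger_gap: 52.6
```

```bash
python3 go.py 432.4 201.8 80
```

```text
t 16.70 [432.7 201.9  79.9] [-1.7992e+02 -5.0000e-02  2.0000e-02] F [-3.2 -0.6  4.4] gap 52.6 j [ 19.  -4. 114.   0.  71. 109.]
shift [-0.3  0.1 -0.1] turn [-0.0014 -0.0009  0.0004]
```

Request:
{"name": "servo_tool", "arguments": {"motion": [[54,0,0,0,0,0,0],[60,0,0,0,0,0,0],[80,0,0,0,0,0,0],[80,0,0,0,0,0,0],[80,0,0,0,0,0,0],[80,0,0,-10,0,0,0],[80,0,0,-25,0,0,0],[80,0,0,-30,0,0,0],[80,0,15,-10,0,0,0],[80,0,30,0,0,0,0]]}}

```text
time: 17.7
tool_pos: [432.8, 158.2, 161.0]
tcp_rot: [-179.9, -0.1, 0.2]
ft_force: [0.6, -0.2, -0.6]
finger_gap: 80.1
```

Request:
{"name": "servo_tool", "arguments": {"motion": [[80,0,35,0,0,0,0],[80,0,35,0,0,0,0],[80,0,35,0,0,0,0],[80,0,25,0,0,0,0],[80,0,10,0,0,0,0],[80,0,0,0,0,0,0],[80,0,0,0,0,0,0]]}}

```text
time: 18.4
tool_pos: [435.5, 12.0, 168.1]
tcp_rot: [-179.9, -0.7, 0.1]
ft_force: [-0.2, -1.1, -0.2]
finger_gap: 80.1
```

```bash
python3 go.py 451.8 -0.6 13; python3 - <<'E'
from h import *
s=sense(); im=snapshot('wrist'); cv2.imwrite('pics/w8.png',im); rim(im,s,(451.8,-.6),46,20)
E
```

```text
t 18.40 [435.5  12.  168.1] [-1.7986e+02 -7.0000e-01  1.5000e-01] F [-0.2 -1.1 -0.2] gap 80.1 j [ -5. -18. 115.   0.  81.  84.]
shift [ 14.4  13.  155.2] turn [-0.0025 -0.0122  0.0026]
rim c [452.6  -0.8] r 19.9 n 62 / 77 res 0.11
```

Request:
{"name": "servo_tool", "arguments": {"motion": [[80,10,10,10,-0.002,-0.012,0.002],[80,3,2,25,0,0,0],[80,0,0,30,0,0,0],[80,0,0,25,0,0,0],[80,0,0,5,0,0,0],[80,0,0,0,0,0,0]]}}

```text
time: 19.05
tool_pos: [451.1, 7.1, 72.3]
tcp_rot: [-179.9, -0.2, 0.6]
ft_force: [-0.1, 0.4, -0.2]
finger_gap: 80.1
```

```bash
python3 go.py 452.6 -0.8 15; python3 - <<'E'
from h import *
s=sense(); im=snapshot('wrist'); rim(im,s,(452.6,-.8),46,20)
E
```

```text
t 19.05 [451.1   7.1  72.3] [-1.7988e+02 -1.7000e-01  6.0000e-01] F [-0.1  0.4 -0.2] gap 80.1 j [ -6.  -8. 118.   0.  70.  84.]
shift [ 1.2  8.1 57.2] turn [-0.0021 -0.003   0.0104]
rim c [452.1  -0.7] r 19.9 n 39 / 45 res 0.14
```

Request:
{"name": "servo_tool", "arguments": {"motion": [[80,1,7.8,10,-0.002,-0.003,0.01],[80,0,0,15,0,0,0],[80,0,0,8,0,0,0],[80,0,0,0,0,0,0]]}}

```text
time: 19.5
tool_pos: [456.6, -1.6, 42.6]
tcp_rot: [179.9, -0.5, 0.0]
ft_force: [-1.5, -0.4, -0.5]
finger_gap: 80.2
```

```bash
python3 go.py 452.3 -0.8 15
```

```text
t 19.50 [456.6  -1.6  42.6] [ 1.7992e+02 -4.7000e-01  1.0000e-02] F [-1.5 -0.4 -0.5] gap 80.2 j [ -7.  -5. 119.  -0.  66.  83.]
shift [-4.5 -0.9 27.6] turn [ 0.0015 -0.0081  0.0002]
```

Request:
{"name": "servo_tool", "arguments": {"motion": [[80,-4,-0.8,12,0.001,-0.008,0],[80,0,0,10,0,0,0],[80,0,0,0,0,0,0]]}}

```text
time: 19.8
tool_pos: [453.5, -1.3, 20.2]
tcp_rot: [180.0, -0.1, -0.0]
ft_force: [0.0, -0.1, -1.4]
finger_gap: 79.7
```

```bash
python3 go.py 452.3 -0.8 15
```

```text
t 19.80 [453.5  -1.3  20.2] [ 1.7996e+02 -9.0000e-02 -2.0000e-02] F [ 0.  -0.1 -1.4] gap 79.7 j [ -7.  -3. 119.  -0.  63.  83.]
shift [-1.2 -0.5  5.2] turn [ 0.0008 -0.0016 -0.0004]
```

Request:
{"name": "servo_tool", "arguments": {"motion": [[80,-1,-0.5,4,0,-0.001,0],[60,0,0,0.5,0,0,0],[38,0,0,0,0,0,0],[38,0,0,0,0,0,0],[38,0,0,0,0,0,0],[38,0,0,0,0,0,0],[38,0,0,0,0,0,0],[38,0,0,0,0,0,0],[38,0,0,0,0,0,0]], "force": 30}}

```text
time: 20.7
tool_pos: [452.6, -0.7, 15.8]
tcp_rot: [180.0, -0.0, -0.0]
ft_force: [-0.2, -0.2, -1.6]
finger_gap: 43.3
```

```bash
python3 go.py 452.3 -0.8 15
```

```text
t 20.70 [452.6  -0.7  15.8] [ 1.7995e+02 -5.0000e-02 -1.0000e-02] F [-0.2 -0.2 -1.6] gap 43.3 j [ -7.  -2. 119.  -0.  63.  83.]
shift [-0.3  0.1  0.8] turn [ 0.0009 -0.0008 -0.0002]
```

Request:
{"name": "servo_tool", "arguments": {"motion": [[38,0,0,-10,0,0,0],[38,0,0,-25,0,0,0],[38,0,0,-35,0,0,0],[38,0,0,-40,0,0,0],[38,0,0,-35,0,0,0],[38,-5,-10,-15,0,0,0],[38,-12,-25,0,0,0,0],[38,-12,-30,0,0,0,0],[38,-12,-30,0,0,0,0],[38,-12,-30,0,0,0,0]]}}

```text
time: 21.7
tool_pos: [398.9, 125.4, 190.2]
tcp_rot: [180.0, -0.4, -0.4]
ft_force: [0.1, 1.3, -1.6]
finger_gap: 43.2
```

Request:
{"name": "servo_tool", "arguments": {"motion": [[38,-10,-30,0,0,0,0],[38,-5,-25,0,0,0,0],[38,0,-10,0,0,0,0],[38,0,0,0,0,0,0],[38,0,0,0,0,0,0],[38,0,0,0,0,0,0]]}}

```text
time: 22.3
tool_pos: [382.6, 194.6, 194.0]
tcp_rot: [-180.0, -0.6, -0.2]
ft_force: [-0.5, -0.5, -1.7]
finger_gap: 43.1
```

```bash
python3 go.py 432.4 201.8 145; python3 - <<'E'
from h import *
s=sense(); im=snapshot('wrist'); cv2.imwrite('pics/w9.png',im); rim(im,s,(432,201.8),117,25)
E
```

```text
t 22.30 [382.6 194.6 194. ] [-1.7996e+02 -6.0000e-01 -1.7000e-01] F [-0.5 -0.5 -1.7] gap 43.1 j [ 20. -20. 114.  -0.  85. 110.]
shift [49.3 -7.4 49.5] turn [-0.0007 -0.0105 -0.003 ]
rim c [432.6 202.2] r 25.0 n 88 / 88 res 0.11
```

View pics/w9.png

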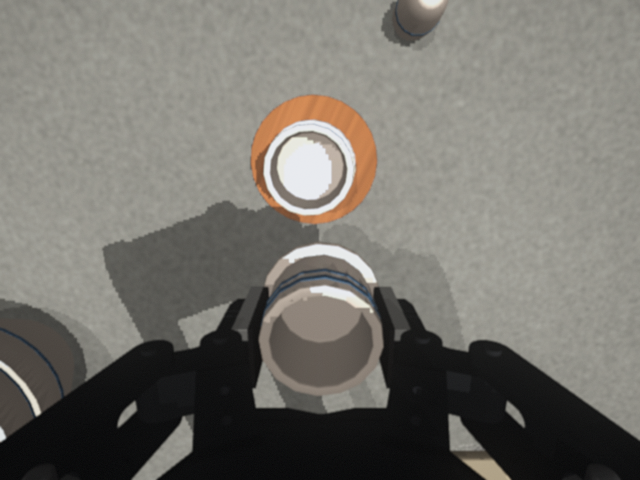

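The middle tier is seated, its rim ring centred at about (312,172), i.e. (432.6, 202.2) mm. The smallest tier is upright in the jaws.

Request:
{"name": "servo_tool", "arguments": {"motion": [[38,18,-4,3,-0.001,-0.01,-0.003],[38,20,-2,10,0,0,0],[38,7,0,12,0,0,0],[38,0,0,8,0,0,0],[38,0,0,0,0,0,0],[38,0,0,0,0,0,0]]}}

```text
time: 22.95
tool_pos: [429.0, 196.0, 159.1]
tcp_rot: [179.9, 0.1, -0.4]
ft_force: [-0.2, -0.1, -1.1]
finger_gap: 43.4
```

```bash
python3 go.py 432.8 202.1 125.8
```

```text
t 22.95 [429.  196.  159.1] [ 1.799e+02  1.000e-01 -3.800e-01] F [-0.2 -0.1 -1.1] gap 43.4 j [ 18. -10. 110.  -0.  80. 109.]
shift [ 3.8 -6.2 33.3] turn [ 0.0017  0.0018 -0.0066]
```

Request:
{"name": "servo_tool", "arguments": {"motion": [[38,3.6,-6,6,0.002,0.002,-0.006],[38,0,0,6,0,0,0],[38,0,0,0,0,0,0],[38,0,0,0,0,0,0]]}}

```text
time: 23.35
tool_pos: [432.2, 202.8, 147.0]
tcp_rot: [-179.9, -0.1, 0.0]
ft_force: [0.5, 0.3, -2.0]
finger_gap: 43.6
```

```bash
python3 go.py 432.8 202.1 125.8
```

```text
t 23.35 [432.2 202.8 147. ] [-1.7994e+02 -9.0000e-02  4.0000e-02] F [ 0.5  0.3 -2. ] gap 43.6 j [ 19.  -9. 110.   0.  78. 109.]
shift [ 0.6  0.7 21.2] turn [-0.0011 -0.0016  0.0007]
```

Request:
{"name": "servo_tool", "arguments": {"motion": [[38,0.4,0.5,5,-0.001,-0.001,0],[38,0,0,5,0,0,0],[38,0,0,2,0,0,0],[38,0,0,0,0,0,0]]}}

```text
time: 23.75
tool_pos: [432.6, 202.4, 134.3]
tcp_rot: [-180.0, -0.1, 0.1]
ft_force: [-0.1, 0.6, -2.6]
finger_gap: 43.7
```

Request:
{"name": "servo_tool", "arguments": {"motion": [[38,0,0,2,0,0,0],[38,0,0,2,0,0,0],[38,0,0,0,0,0,0]]}}

```text
time: 24.05
tool_pos: [432.7, 202.4, 130.0]
tcp_rot: [-180.0, -0.1, 0.1]
ft_force: [0.0, 0.4, -1.4]
finger_gap: 43.0
```

```bash
python3 go.py 432.8 202.1 125.8
```

```text
t 24.05 [432.7 202.4 130. ] [-1.8e+02 -6.0e-02  6.0e-02] F [ 0.   0.4 -1.4] gap 43.0 j [ 19.  -8. 111.  -0.  76. 109.]
shift [0.1 0.3 4.2] turn [-0.    -0.001  0.001]
```

Request:
{"name": "servo_tool", "arguments": {"motion": [[38,0,0.2,1.5,0,0,0],[38,0,0,1,0,0,0],[38,0,0,0,0,0,0]]}}

```text
time: 24.35
tool_pos: [432.8, 202.2, 127.4]
tcp_rot: [-180.0, -0.1, 0.1]
ft_force: [0.4, 0.5, -1.0]
finger_gap: 43.1
```

```bash
python3 go.py 432.8 202.1 125.8
```

```text
t 24.35 [432.8 202.2 127.4] [-1.7999e+02 -7.0000e-02  5.0000e-02] F [ 0.4  0.5 -1. ] gap 43.1 j [ 19.  -8. 111.  -0.  76. 109.]
shift [-0.   0.1  1.6] turn [-0.0002 -0.0013  0.0009]
```

Request:
{"name": "servo_tool", "arguments": {"motion": [[38,0,0,0.8,0,0,0],[38,0,0,0.5,0,0,0],[38,0,0,0.5,0,0,0]]}}

```text
time: 24.65
tool_pos: [433.0, 202.2, 125.7]
tcp_rot: [-180.0, -0.1, 0.1]
ft_force: [-0.0, 0.2, -0.7]
finger_gap: 43.3
```

```bash
python3 go.py 432.8 202.1 125.8
```

```text
t 24.65 [433.  202.2 125.7] [-1.7998e+02 -1.0000e-01  5.0000e-02] F [-0.   0.2 -0.7] gap 43.3 j [ 19.  -7. 111.  -0.  76. 109.]
shift [-0.2  0.1 -0.1] turn [-0.0003 -0.0018  0.0009]
```

Request:
{"name": "servo_tool", "arguments": {"motion": [[38,0,0,0.5,0,0,0],[38,0,0,0.5,0,0,0]]}}

```text
time: 24.85
tool_pos: [433.3, 202.3, 125.5]
tcp_rot: [-180.0, -0.1, 0.1]
ft_force: [-2.9, -0.0, 6.3]
finger_gap: 43.7
```

```bash
python3 go.py 432.8 202.1 125.8
```

```text
t 24.85 [433.3 202.3 125.5] [-1.7998e+02 -1.3000e-01  6.0000e-02] F [-2.9 -0.   6.3] gap 43.7 j [ 19.  -7. 111.  -0.  76. 109.]
shift [-0.5  0.2 -0.3] turn [-0.0003 -0.0023  0.001 ]
```

Request:
{"name": "servo_tool", "arguments": {"motion": [[46,0,0,0,0,0,0],[50,0,0,0,0,0,0],[66,0,0,0,0,0,0],[66,0,0,0,0,0,0],[66,0,0,0,0,0,0],[66,0,0,-10,0,0,0],[66,0,0,-20,0,0,0],[66,0,0,-25,0,0,0],[66,0,15,-10,0,0,0],[66,0,30,0,0,0,0]]}}

```text
time: 25.85
tool_pos: [433.0, 158.7, 195.3]
tcp_rot: [-179.9, -0.2, 0.3]
ft_force: [0.5, -1.7, 0.2]
finger_gap: 65.8
```

Request:
{"name": "servo_tool", "arguments": {"motion": [[66,0,40,0,0,0,0],[66,0,42,0,0,0,0],[66,0,42,0,0,0,0],[66,0,42,0,0,0,0],[66,0,42,0,0,0,0],[66,0,42,0,0,0,0],[66,0,35,10,0,0,0],[66,0,20,10,0,0,0],[66,0,8,0,0,0,0],[66,0,0,0,0,0,0]]}}

```text
time: 26.85
tool_pos: [437.0, -169.2, 186.2]
tcp_rot: [179.9, -1.0, 0.2]
ft_force: [0.1, 0.7, 0.4]
finger_gap: 66.1
```

```bash
python3 go.py 463 -194 13; python3 - <<'E'
from h import *
s=sense(); im=snapshot('wrist'); cv2.imwrite('pics/w10.png',im); np.save('w10.npy',s,allow_pickle=True); print(proj('wrist',(463,-194,32),s))
E
```

```text
t 26.85 [ 437.  -169.2  186.2] [179.88  -1.01   0.25] F [0.1 0.7 0.4] gap 66.1 j [-28. -13. 110.   0.  82.  62.]
shift [ 22.9  24.6 173.7] turn [ 0.0021 -0.0176  0.0043]
[351.06598393 193.68020465]
```

View pics/w10.png

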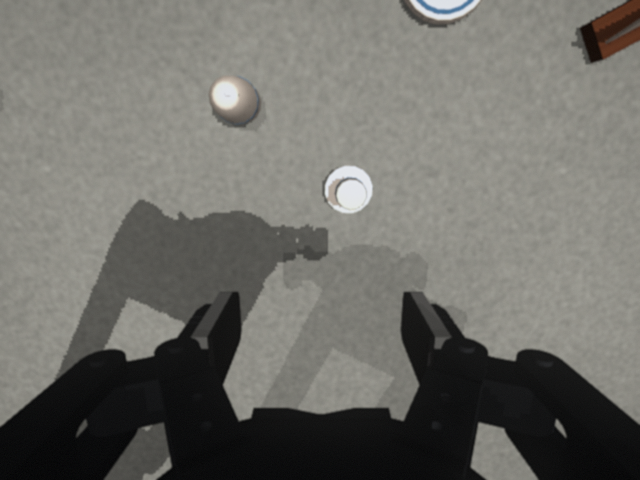

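The small lid shows its flange centred at about (348,190) and its knob at (351,194). I'll fit the flange contour.

```bash
cat >> h.py <<'E'
def lid(im,s,z=10,win=(348,190),h=45):
    g=cv2.GaussianBlur(cv2.cvtColor(im,cv2.COLOR_BGR2GRAY),(3,3),0); x0,y0=int(win[0]-h),int(win[1]-h)
    _,m=cv2.threshold(g[y0:y0+2*h,x0:x0+2*h],0,255,cv2.THRESH_OTSU)
    q=max(cv2.findContours(m,cv2.RETR_EXTERNAL,cv2.CHAIN_APPROX_NONE)[0],key=cv2.contourArea)
    q=cv2.convexHull(q)[:,0]+[x0,y0]
    W=np.array([ray('wrist',*p,z,s)[:2] for p in q],np.float32); c,r=cv2.minEnclosingCircle(W); e=cv2.fitEllipse(W)
    print('lid',np.round(c,1),'r %.1f'%r,'ell',np.round(e[0],1),np.round(e[1],1)); return np.array(e[0])
E
python3 - <<'E'
from h import *
lid(cv2.imread('pics/w10.png'),np.load('w10.npy',allow_pickle=True).item())
E
```

```text
lid [ 463.6 -193.6] r 21.0 ell [ 463.7 -193.6] [41.4 41.8]
```

Request:
{"name": "servo_tool", "arguments": {"motion": [[66,12,15,10,0.002,-0.018,0.004],[66,10,7,25,0,0,0],[66,0,0,30,0,0,0],[66,0,0,30,0,0,0],[66,0,0,15,0,0,0],[66,0,0,0,0,0,0]]}}

```text
time: 27.5
tool_pos: [465.6, -184.1, 79.5]
tcp_rot: [179.9, -0.4, 0.5]
ft_force: [-0.1, 0.3, -0.1]
finger_gap: 66.0
```

```bash
python3 go.py 463.7 -193.6 13; python3 - <<'E'
from h import *
s=sense(); im=snapshot('wrist'); lid(im,s,10,proj('wrist',(463.7,-193.6,12),s),50)
E
```

```text
t 27.50 [ 465.6 -184.1   79.5] [179.91  -0.43   0.55] F [-0.1  0.3 -0.1] gap 66.0 j [-28.  -1. 110.   0.  70.  62.]
shift [-2.4  9.4 66.5] turn [ 0.0015 -0.0075  0.0096]
lid [ 468.7 -193.5] r 19.9 ell [ 470.8 -193.3] [25.5 38.6]
```

Request:
{"name": "servo_tool", "arguments": {"motion": [[66,-2,9,10,0.001,-0.007,0.01],[66,0,0,15,0,0,0],[66,0,0,12,0,0,0],[66,0,0,0,0,0,0]]}}

```text
time: 27.95
tool_pos: [467.3, -194.2, 45.1]
tcp_rot: [179.8, -0.4, 0.0]
ft_force: [-0.4, 1.2, -0.1]
finger_gap: 66.2
```

```bash
python3 go.py 463.7 -193.6 13
```

```text
t 27.95 [ 467.3 -194.2   45.1] [ 1.7977e+02 -4.0000e-01  4.0000e-02] F [-0.4  1.2 -0.1] gap 66.2 j [-28.   3. 111.  -0.  66.  62.]
shift [-3.8 -0.7 32.1] turn [ 0.004  -0.007   0.0007]
```

Request:
{"name": "servo_tool", "arguments": {"motion": [[55,-3.5,-0.6,12,0.004,-0.007,0],[50,0,0,13,0,0,0],[50,0,0,0,0,0,0],[50,0,0,0,0,0,0]]}}

```text
time: 28.35
tool_pos: [463.3, -193.6, 17.6]
tcp_rot: [-180.0, 0.1, 0.0]
ft_force: [0.1, 1.4, -0.2]
finger_gap: 50.2
```

```bash
python3 go.py 463.7 -193.6 13
```

```text
t 28.35 [ 463.3 -193.6   17.6] [-1.7995e+02  7.0000e-02  1.0000e-02] F [ 0.1  1.4 -0.2] gap 50.2 j [-29.   5. 112.   0.  63.  61.]
shift [ 0.4 -0.   4.6] turn [-0.0008  0.0013  0.0002]
```

Request:
{"name": "servo_tool", "arguments": {"motion": [[50,0.4,0,3,0,0.001,0],[50,0,0,1,0,0,0],[50,0,0,0,0,0,0]]}}

```text
time: 28.65
tool_pos: [464.2, -193.9, 13.8]
tcp_rot: [-180.0, -0.0, 0.0]
ft_force: [0.4, 0.2, -0.3]
finger_gap: 49.8
```

```bash
python3 go.py 463.7 -193.6 13
```

```text
t 28.65 [ 464.2 -193.9   13.8] [-1.7998e+02 -4.0000e-02  1.0000e-02] F [ 0.4  0.2 -0.3] gap 49.8 j [-29.   6. 112.   0.  63.  61.]
shift [-0.5 -0.3  0.8] turn [-0.0004 -0.0006  0.0001]
```

Request:
{"name": "servo_tool", "arguments": {"motion": [[20,-0.4,-0.2,0,0,0,0],[20,0,0,0,0,0,0],[20,0,0,0,0,0,0],[20,0,0,0,0,0,0],[20,0,0,0,0,0,0],[20,0,0,0,0,0,0],[20,0,0,0,0,0,0]], "force": 30}}

```text
time: 29.35
tool_pos: [464.3, -193.9, 14.6]
tcp_rot: [180.0, -0.1, 0.0]
ft_force: [-1.3, -0.2, -0.6]
finger_gap: 24.0
```

```bash
python3 go.py 463.7 -193.6 13; python3 - <<'E'
from h import *
im=snapshot('wrist'); cv2.imwrite('pics/w11.png',im)
E
```

```text
t 29.35 [ 464.3 -193.9   14.6] [ 1.7999e+02 -1.1000e-01  1.0000e-02] F [-1.3 -0.2 -0.6] gap 24.0 j [-29.   5. 112.   0.  63.  61.]
shift [-0.6 -0.3  1.6] turn [ 0.0002 -0.0019  0.0003]
```

View pics/w11.png

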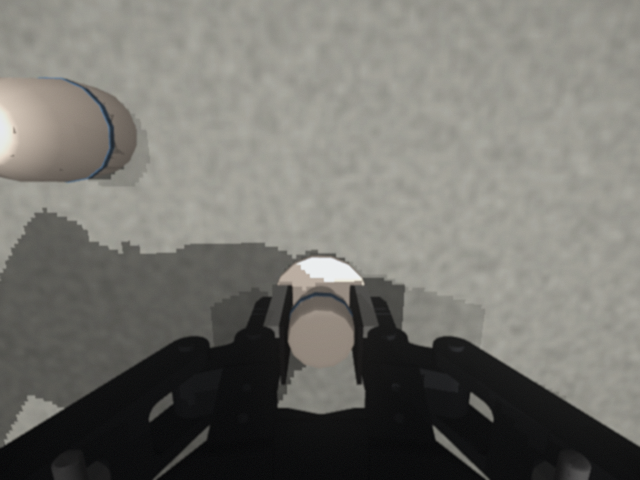

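The knob is held squarely, centred at about (321,330), gap 24.0 mm. Next I lift it and carry it over.

Request:
{"name": "servo_tool", "arguments": {"motion": [[20,0,0,-8,0,0,0],[20,0,0,-25,0,0,0],[20,0,0,-40,0,0,0],[20,0,0,-42,0,0,0],[20,0,0,-42,0,0,0],[20,0,-10,-30,0,0,0],[20,-5,-25,-10,0,0,0],[20,-8,-38,0,0,0,0],[20,-8,-40,0,0,0,0],[20,-8,-40,0,0,0,0]]}}

```text
time: 30.4
tool_pos: [434.1, -40.0, 226.1]
tcp_rot: [179.9, -0.4, -0.4]
ft_force: [0.5, 0.6, -0.2]
finger_gap: 23.5
```

Request:
{"name": "servo_tool", "arguments": {"motion": [[20,-8,-40,0,0,0,0],[20,-8,-40,0,0,0,0],[20,-8,-40,0,0,0,0],[20,-8,-35,0,0,0,0],[20,-5,-20,0,0,0,0],[20,0,-8,0,0,0,0],[20,0,0,0,0,0,0],[20,0,0,0,0,0,0],[20,0,0,0,0,0,0]]}}

```text
time: 31.3
tool_pos: [395.3, 152.9, 231.5]
tcp_rot: [-180.0, -0.8, -0.2]
ft_force: [0.1, -0.1, -0.9]
finger_gap: 23.6
```

```bash
python3 go.py 433.2 202 163.6; python3 - <<'E'
from h import *
s=sense(); im=snapshot('wrist'); cv2.imwrite('pics/w12.png',im); rim(im,s,(432.8,202.2),156,20)
E
```

```text
t 31.30 [395.3 152.9 231.5] [-179.99   -0.85   -0.19] F [ 0.1 -0.1 -0.9] gap 23.6 j [ 14. -22. 112.  -0.  89. 105.]
shift [ 36.7 -49.3  68.5] turn [-0.0002 -0.0148 -0.0034]
rim c [433.7 203. ] r 19.8 n 82 / 89 res 0.12
```

View pics/w12.png

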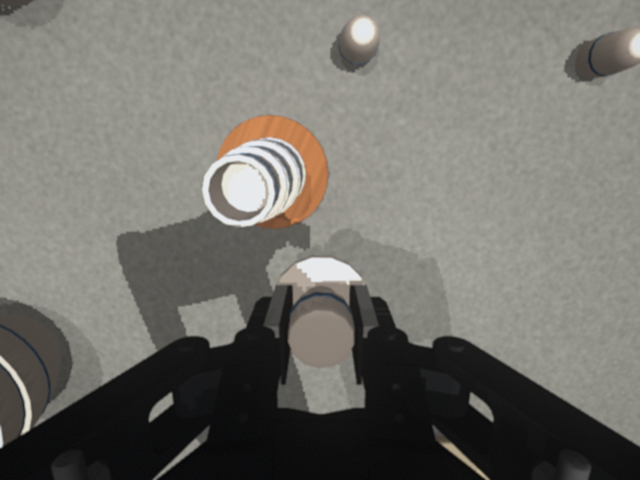

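The stack is upright, with the smallest tier's rim centred at about (239,189), i.e. (433.7, 203.0) mm. The lid hangs level in the jaws. I'll move closer and recheck.

Request:
{"name": "servo_tool", "arguments": {"motion": [[20,0,-15,0,0,-0.015,-0.003],[20,0,-20,0,0,0,0],[20,0,-12,0,0,0,0],[20,0,0,0,0,0,0],[20,0,0,0,0,0,0]]}}

```text
time: 31.85
tool_pos: [397.1, 196.7, 231.2]
tcp_rot: [179.9, 0.1, -0.4]
ft_force: [0.2, -1.4, -0.8]
finger_gap: 24.1
```

```bash
python3 go.py 434.1 202.6 163.6; python3 - <<'E'
from h import *
s=sense(); im=snapshot('wrist'); rim(im,s,(433.7,203),156,20); rim(im,s,(433.7,203),156,20,half=4)
E
```

```text
t 31.85 [397.1 196.7 231.2] [ 1.799e+02  6.000e-02 -4.400e-01] F [ 0.2 -1.4 -0.8] gap 24.1 j [ 20. -18. 109.  -0.  89. 110.]
shift [37.  -6.3 67.6] turn [ 0.0017  0.0011 -0.0077]
rim c [434.  202.6] r 20.1 n 72 / 89 res 0.15
rim c [433.8 202.6] r 20.0 n 73 / 89 res 0.11
```

Request:
{"name": "servo_tool", "arguments": {"motion": [[20,15,-3,3,0.002,0.001,-0.007],[20,16,-3,8,0,0,0],[20,4,0,15,0,0,0],[20,0,0,8,0,0,0],[20,0,0,0,0,0,0],[20,0,0,0,0,0,0]]}}

```text
time: 32.5
tool_pos: [433.7, 199.1, 197.2]
tcp_rot: [180.0, -0.1, -0.2]
ft_force: [0.1, -0.6, 0.2]
finger_gap: 23.7
```

```bash
python3 go.py 434.2 202.4 163.6
```

```text
t 32.50 [433.7 199.1 197.2] [ 1.7997e+02 -8.0000e-02 -2.0000e-01] F [ 0.1 -0.6  0.2] gap 23.7 j [ 19. -11. 107.  -0.  84. 109.]
shift [ 0.5 -3.3 33.6] turn [ 0.0004 -0.0015 -0.0035]
```

Request:
{"name": "servo_tool", "arguments": {"motion": [[20,0.4,-3.2,6,0,-0.001,-0.003],[20,0,0,7,0,0,0],[20,0,0,0,0,0,0],[20,0,0,0,0,0,0]]}}

```text
time: 32.9
tool_pos: [434.2, 202.8, 184.7]
tcp_rot: [-180.0, -0.2, 0.0]
ft_force: [0.4, 0.6, 0.1]
finger_gap: 24.4
```

```bash
python3 go.py 434.2 202.4 163.6
```

```text
t 32.90 [434.2 202.8 184.7] [-1.7998e+02 -1.5000e-01  1.0000e-02] F [0.4 0.6 0.1] gap 24.4 j [ 19. -10. 108.  -0.  83. 109.]
shift [-0.1  0.4 21.1] turn [-0.0004 -0.0026  0.0002]
```

Request:
{"name": "servo_tool", "arguments": {"motion": [[20,0,0.3,5,0,-0.002,0],[20,0,0,5,0,0,0],[20,0,0,2,0,0,0],[20,0,0,0,0,0,0]]}}

```text
time: 33.3
tool_pos: [434.3, 202.5, 171.9]
tcp_rot: [-180.0, -0.0, 0.0]
ft_force: [0.9, -0.3, 0.2]
finger_gap: 23.9
```

Request:
{"name": "servo_tool", "arguments": {"motion": [[20,0,0,2,0,0,0],[20,0,0,2,0,0,0],[20,0,0,0,0,0,0]]}}

```text
time: 33.6
tool_pos: [434.3, 202.5, 167.6]
tcp_rot: [-180.0, -0.0, 0.0]
ft_force: [-0.1, 0.2, -0.9]
finger_gap: 23.9
```

```bash
python3 go.py 434.2 202.4 163.6
```

```text
t 33.60 [434.3 202.5 167.6] [-1.7998e+02 -4.0000e-02  2.0000e-02] F [-0.1  0.2 -0.9] gap 23.9 j [ 19.  -9. 109.   0.  81. 109.]
shift [-0.1  0.1  4. ] turn [-0.0004 -0.0008  0.0003]
```

Request:
{"name": "servo_tool", "arguments": {"motion": [[20,0,0,1.5,0,0,0],[20,0,0,1,0,0,0],[20,0,0,0,0,0,0]]}}

```text
time: 33.9
tool_pos: [434.4, 202.6, 165.0]
tcp_rot: [-180.0, -0.1, 0.0]
ft_force: [0.3, 0.3, -0.7]
finger_gap: 24.2
```

Request:
{"name": "servo_tool", "arguments": {"motion": [[20,0,0,0.6,0,0,0],[20,0,0,0.4,0,0,0]]}}

```text
time: 34.1
tool_pos: [434.5, 202.6, 164.1]
tcp_rot: [-180.0, -0.1, 0.0]
ft_force: [0.2, 0.2, -0.5]
finger_gap: 23.9
```

```bash
python3 go.py 434.2 202.4 163.6
```

```text
t 34.10 [434.5 202.6 164.1] [-1.7997e+02 -8.0000e-02  2.0000e-02] F [ 0.2  0.2 -0.5] gap 23.9 j [ 19.  -9. 109.   0.  80. 109.]
shift [-0.3  0.2  0.5] turn [-0.0006 -0.0013  0.0004]
```

Request:
{"name": "servo_tool", "arguments": {"motion": [[20,0,0,0.6,0,0,0],[20,0,0,0.5,0,0,0]]}}

```text
time: 34.3
tool_pos: [434.8, 202.6, 163.4]
tcp_rot: [-180.0, -0.1, 0.0]
ft_force: [-1.2, -0.8, 4.3]
finger_gap: 24.1
```

```bash
python3 go.py 434.2 202.4 163.6
```

```text
t 34.30 [434.8 202.6 163.4] [-1.7996e+02 -1.1000e-01  2.0000e-02] F [-1.2 -0.8  4.3] gap 24.1 j [ 19.  -9. 109.   0.  80. 109.]
shift [-0.6  0.2 -0.2] turn [-0.0007 -0.002   0.0004]
```

Request:
{"name": "servo_tool", "arguments": {"motion": [[27,0,0,0,0,0,0],[35,0,0,0,0,0,0],[60,0,0,0,0,0,0],[60,0,0,0,0,0,0],[60,0,0,0,0,0,0],[60,0,0,-8,0,0,0],[60,0,0,-20,0,0,0],[60,0,0,-25,0,0,0],[60,0,0,-15,0,0,0],[60,0,0,0,0,0,0]]}}

```text
time: 35.3
tool_pos: [434.2, 202.5, 235.2]
tcp_rot: [-180.0, -0.1, 0.0]
ft_force: [-0.4, -0.6, 0.8]
finger_gap: 60.2
```

Request:
{"name": "servo_tool", "arguments": {"motion": [[60,-5,15,0,0,0,0],[60,-5,30,0,0,0,0],[60,-5,35,0,0,0,0],[60,-5,35,0,0,0,0],[60,0,30,0,0,0,0],[60,0,10,0,0,0,0],[60,0,0,0,0,0,0],[60,0,0,0,0,0,0]]}}

```text
time: 36.1
tool_pos: [412.6, 44.0, 232.0]
tcp_rot: [-179.9, 0.0, 0.1]
ft_force: [-1.2, 0.6, -0.1]
finger_gap: 59.9
```

```bash
python3 - <<'E'
from h import *
a=snapshot('scene'); t=snapshot('top'); s=sense(); w=snapshot('wrist'); print(s['time'],s['tool_pos'],s['finger_gap'])
c=cv2.resize(a[120:270,330:480],(400,400),interpolation=2); d=cv2.resize(w[0:340,0:340],(400,400))
cv2.imwrite('pics/f1.png',np.hstack([c,d]))
cv2.imwrite('pics/f2.png',t)
# stack axis heights in the scene view
print(proj('scene',(433,202,191)),proj('scene',(433,202,0)),proj('scene',(433,202,156)))
E
```

```text
36.2 [412.69405068  44.43654737 232.11163625] 59.86957110482791
[423.4875315  148.56126487] [412.06812742 228.48005815] [421.20484225 164.53668435]
```

View pics/f1.png

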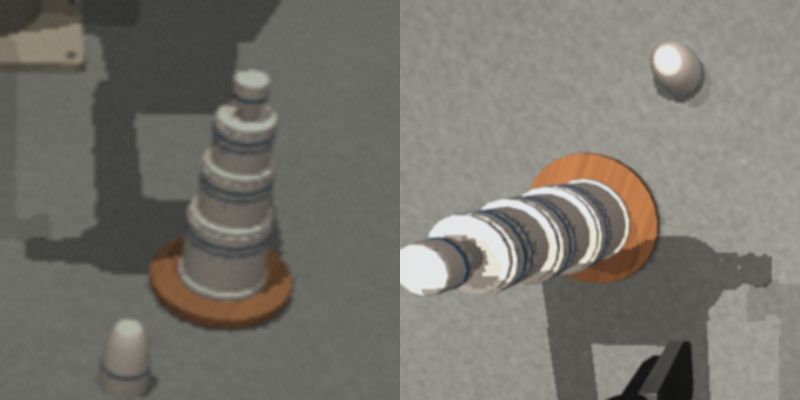

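View pics/f2.png

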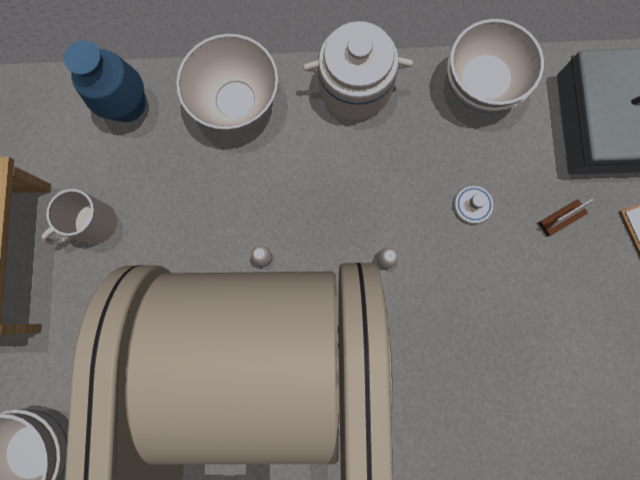

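The scene crop shows the whole stack upright and level. Its knob top is at about (252,77), against (249,76) predicted for a fully seated stack. In the top view the wide lid (474,205) and the shakers (261,257) and (388,259) have not moved.

```bash
python3 -c "
from bench import *
print(hand_in())"
```

```text
the job is handed in; nothing more can be done
None
```

The stacking jar is assembled on the wooden stand and handed in at about 36 s of the 109 s allowed. It was built in the order asked: widest tier, middle tier, smallest tier, then the small lid.

- **Seating:** each piece was lowered in small steps and made contact within about 0.3 mm of its calculated seated height. Contact force was about 4–6 N each time.
- **Centring:** by the wrist camera, the widest tier is about 1 mm off the stand's centre. The top camera put the stand centre about 3 mm from the wrist camera's reading. The two cameras differed by a similar amount on the other pieces, so I used the wrist camera.
- **Final pictures:** the stack stands upright with its knob within about 1–2 pixels of where a fully seated stack should be. The wide lid and both shakers are where they started, and the gripper is clear of everything.
- **Checks that disagreed:**
  - The middle tier's grip width read about 52 mm against its 54 mm diameter, but the picture showed a square grip.
  - A second close-up measurement of the lid was partly blocked, so I discarded it and used the first.

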